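# Dock the blue detergent tank on its pegs

## Task

Set the blue tank on the grey docking base so that both orange pegs are in its sockets and it sits fully home, level, with its tap over the red-marked front of the base. The peg plate may be clamped off-centre, so feel for the pegs gently rather than ramming the tank down; keep the tank upright and leave everything else where it stands.

Things in the scene. Friction and masses are not known exactly. Their poses are not given: they have to be found in the camera images.
- blue_tank_centre (a point): Blue rigid detergent tank, 0.4 to 0.9 kg, upright on the table at the start, yaw varies. This point is on its middle, half-way up: 74 mm above its flat underside. z up; -x is the front, with the tap. Body 140 mm long (x), 100 mm wide (y), 100 mm high, the handle above that (148 mm in all).
- blue_tank_handle (a point): Centre of the tank's white carrying handle, 135 mm above its underside, same axes: a level bar across the tank's middle, 100 mm long (y), 22 mm wide (x), 26 mm high. Under the bar 22 mm free height down to the tank's top, between two end posts 72 mm apart.
- blue_tank_foot (a point): Centre of the blue tank's underside, same axes. In the underside are two blind square sockets 20 mm deep: one 22 mm wide at x = -40 mm (front), one 16 mm wide at x = +40 mm, both at y = 0.
- blue_tank_tap (a point): Outer end of the tank's white tap (20 mm diameter), which sticks out 22 mm from its front: 92 mm from the tank's middle towards -x, 36 mm above the underside.
- dock: Fixed grey docking base, 200 mm (x) by 170 mm (y) by 24 mm high, yaw varies; origin at the centre of its underside on the table, z up; -x is its front, with a red mark and a flat black drip pad on the table before it. Seated, the tank's axes are parallel to the base's.
- dock_seat (a point): Point 34 mm above the base's origin, level with the top of the aluminium peg plate (130 by 60 mm), where the seated tank's underside rests. Two orange pegs rise 16 mm from it, bevelled at the tip to 12 and 6 mm: 18 mm diameter at x = -40 mm, 12 mm at x = +40 mm. Plate and pegs are clamped up to 16 mm off to either side along y; this shift is unknown, not in this pose, and does not give when pushed.
- yellow_tank_centre (a point): Yellow tank of the same shape as the blue one, not needed; point half-way up. Leave it alone. The two tanks may stand in each other's place.
- spray_bottle: White spray bottle with a yellow band, 70 mm diameter, 195 mm high; origin at its underside. Leave it alone.
- measuring_cup: Open grey cup, 84 mm diameter, 100 mm high; origin at its underside. Leave it alone.
- paste_jar: White jar with red lid, 72 mm diameter, 90 mm high; origin at its underside. Leave it alone.
- scrub_brush: Scrubbing brush lying flat, wooden back, 160 by 50 by 42 mm; origin at its underside, long along its x. Leave it alone.
- refill_bottle: White bottle with green cap, 60 mm diameter, 160 mm high; origin at its underside. Leave it alone.
Mind the look-alikes: they are no part of the job. Of the things that look like the part that bears blue_tank_centre, take the one that is nearest to the robot's base at the start.

How it is judged:
At the end, for the whole second after the job is handed in: The blue tank stands on the peg plate with its underside 34 mm (30 to 37) above the base's underside, within 5 mm of the base's middle along x and 21 mm along y (where the pegs allow), parallel to it within 0.08 rad, level within 0.04 rad, tap at the front (z of blue_tank_foot in the frame of dock between 0.03 and 0.037 m and x of blue_tank_foot in the frame of dock between -0.005 and 0.005 m and y of blue_tank_foot in the frame of dock between -0.021 and 0.021 m and x of blue_tank_tap in the frame of dock below -0.06 m and angle between the x axis of blue_tank_foot and the x axis of dock, either way round below 0.08 rad and angle between blue_tank_foot's own z axis and vertical below 0.04 rad); the robot touches nothing.
It fails at once if the blue tank is tipped more than 0.5 rad (angle between blue_tank_foot's own z axis and vertical above 0.5 rad).
It fails at once if the tank is rammed or dropped on the base (over 70 N) (contact force between blue_tank and dock above 70 N).
It fails at once if a bystander is moved more than 30 mm (distance of any of yellow_tank_centre, spray_bottle, measuring_cup, paste_jar, scrub_brush, refill_bottle from where it was at the start of the episode above 0.03 m).
It also fails if it takes over 72 s, if anything falls off the work surface, if the arm or the gripper's body presses on something with over 40 N, if the wrist force passes 120 N, or if a joint passes its speed limit or range.

## Robot

A 6-joint arm with a two-finger parallel gripper is mounted at the origin on the work surface. World frame = base frame: x ahead of the robot, y to its left, z up, the work surface at z = 0. Lengths are in m, angles in rad, forces in N, time in s.
With the tool pointing down it reaches from about 0.275 to 0.725 m from the base axis. Payload 15.9 kg.
Tool frame: the origin (TCP) lies at the very end of the fingers, on their centre line; the grasp point (between the pads) lies ctrl.hold_point_z behind it (ctrl.hold_point_z is the distance from the TCP to the grasp point, in m); x points along the fingers, z is the direction in which the jaws open and shut, and the axes are right-handed (so a half turn about x gives the same grasp; the last joint's range is limited). The gripper opens to 85 mm and grips with 20 to 120 N. Pads are 22 mm wide; open, the fingers measure 114 mm over their backs; the gripper's body (76 mm by 85 mm) begins 54 mm behind the grasp point. The pads swing forward as they close: fully open they stand 13 mm farther back than shut.
Start: joints at [1.329, 0.213, -0.034, 1.323, 0, 1.571], TCP at [0.12, 0.485, 0.231] pointing down, gripper open.
Joint ranges: [-2.98, 2.98], [-0.74, 1.72], [-1.14, 1.35], [-2.1, 2.04], [-1.57, 1.44], [-3.14, 3.14]. Speed limits (rad/s): [1.89, 1.89, 2.39, 2.57, 3.14, 3.14].

## Interface

Orientations are given as a 3x3 rotation matrix whose columns are the frame's x, y, z axes.
In Python, from workcell import ctrl gives the robot as it stands.
- The arm moves only by the tool send_rows, never from a script. Its argument "motion" is one flat list of numbers, 7 for each row, row after row: the turn, a rotation vector about the tool's x, y, z in degrees, then the shift along the tool's x, y, z in mm, then the closure, from -1 (fully open) to 1 (shut). In form: [wx, wy, wz, dx, dy, dz, grip, wx, wy, wz, dx, dy, dz, grip, ...]. A call has exactly 10 rows; each row shifts and turns the commanded pose from where the row before left it, along the tool's axes as they then stand; what a row does not reach is not made up. A row lasts 1/8 s, in which the tool goes at most 62.5 mm and 10.7 degrees, less where a joint would pass 70% of its speed; a pose out of reach is approached as far as the arm can. A call is refused whole if a number of a shift passes 62.5 or a number of a turn 10.7, either way. A call with a gripper value outside its range is refused whole. The fingers move at their own pace and stop on an object; "newtons" is the grip in N (left out, the last holds). Time passes only in rows, so rows that do not move let the fingers close, or fill a call up. It gives the time, the measured TCP pose, the force and the opening at its end, in the units of the state.
- ctrl.sense(): the state, without advancing time (a new reading comes with each control period).
- ctrl.get_image(name): name is "scene" or "side" or "wrist"; returns the picture (400x640x3 uint8, blue, green, red); there is no depth.
- ctrl.calibration(name): a dict with "mtx" (3x3 intrinsics, pixels), "rvec" (rotation vector, rad) and "tvec" (3), from world to camera coordinates, as OpenCV has them. Camera axes: x right, y down, z forward; pixel columns grow to the right and rows downward; lengths in m; the calibration is good to about 2 mm. A picture is of the moment at which its call begins: read the wrist's pose just before it. calibration takes no time and is no camera call; for the wrist camera it gives the pose at the moment of the call.
- ctrl.finish_job(): hands the job in, once; it reports no verdict.
Trained networks look in the newest picture that a camera, given by its name, has taken for a name from the list of things; names that differ only in an ending like _2 or _b are one class to them, and where a whole thing is asked for, a point or a joint stands for the part that bears it (a point fixed in the world has none). Each returns a list of dicts, best first, with "p" (0 to 1); they miss things now and then, are a little off and sometimes report something else, mostly with a low value. They report only what shows in the picture. A call takes as long as a camera call. They do not tell look-alikes from the thing itself.
- ctrl.look_for(camera, thing): "extent" ([centre column, centre row, width, height] in pixels, round what is visible of it).
- ctrl.pinpoint(camera, thing): "pixel" ([row, column] in pixels: a listed point, or the origin of a listed thing).
The state is a dict: "time_s": time; "qpos": joint angles; "dq": joint speeds; "joint_torque": joint torques, N m; "ee_pos": TCP position; "tcp_rot": TCP orientation; "force": force on the tool from outside, world axes, zero at the start; "moment": the same for the moment, N m; "opening": opening from 0.0 (shut) to 1.0 (fully open).
Only numpy, scipy, OpenCV 4.12 (cv2) and the standard library are available. Lean on these libraries where they do the work, as an engineer would, in place of code of your own. Each camera call takes 0.05 s, during which the arm holds its last target.

## Working session

There is one attempt and no reset: what is moved stays moved. The work goes in short steps, Python scripts to look and compute and a tool call to move; the robot and the scene stay as the last step left them, time stands still between calls to the robot, and variables do not carry over. Pictures are saved under pics/ and viewed, and the job is handed in when it is done.

Besides the shell and the picture viewer there is one more tool, called as a command line: name --argument value ..., lists and objects as JSON in quotes. send_rows: Moves the arm, as the interface text tells. Its arguments: {"type":"object","properties":{"motion":{"type":"array","items":{"type":"number"}},"newtons":{"type":"number"}},"required":["motion"]}

```bash
ls; mkdir -p pics; cat > h.py <<'E'
import numpy as np, cv2
from workcell import ctrl
def cal(n):
    c=ctrl.calibration(n); return np.array(c["mtx"],float),cv2.Rodrigues(np.array(c["rvec"],float))[0],np.array(c["tvec"],float).ravel()
def ray(n,rc,z,c=None):
    K,R,t=c or cal(n)
    d=R.T@np.linalg.inv(K)@np.array([rc[1],rc[0],1.]); o=-R.T@t
    return o+d*(z-o[2])/d[2]
def proj(n,P,c=None):
    K,R,t=c or cal(n)
    P=np.atleast_2d(P); q=(K@(R@P.T+t[:,None])).T
    return q[:,:2]/q[:,2:]
E
python3 - <<'E'
from h import *
print(ctrl.sense(), ctrl.hold_point_z)
for n in("scene","side","wrist"):
    cv2.imwrite(f"pics/{n}0.png",ctrl.get_image(n))
    K,R,t=cal(n); print(n,-R.T@t)
for n,t in (("scene","blue_tank_centre"),("scene","blue_tank_handle"),("scene","blue_tank_tap"),("side","blue_tank_handle"),("side","blue_tank_tap"),("scene","dock"),("scene","dock_seat"),("side","dock_seat")):
    for r in ctrl.pinpoint(n,t)[:3]: print(n,t,np.round(r["pixel"],1),round(r["p"],2))
print(ctrl.sense()["time_s"])
E
```

```text
pics
{'time_s': 0.0, 'qpos': array([ 1.32905796e+00,  2.13314740e-01, -3.50483236e-02,  1.32351003e+00,
        1.40027527e-05,  1.57082568e+00]), 'dq': array([-9.59689028e-04,  9.86913957e-04,  2.31836278e-04,  5.26431298e-04,
       -2.58772023e-05, -1.70002270e-05]), 'joint_torque': array([ 9.96427661e-04, -6.86157990e+01,  4.87119949e+01,  1.75076287e-02,
       -6.06790104e-05, -3.77134143e-05]), 'ee_pos': array([0.11960964, 0.48513228, 0.23084114]), 'tcp_rot': array([[-2.71362833e-04, -9.70916263e-01,  2.39419165e-01],
       [-1.04210244e-03,  2.39419318e-01,  9.70915704e-01],
       [-9.99999420e-01,  1.39711410e-05, -1.07676371e-03]]), 'force': array([-0.47075733,  0.02855446, -0.70818962]), 'moment': array([0.00343594, 0.01267627, 0.00577536]), 'opening': 0.9981198774274848} 0.0187
scene [ 1.41678663 -0.97502289  1.23332752]
side [ 0.22876291 -1.01724699  1.21375453]
wrist [0.05141604 0.50267595 0.37434567]
scene blue_tank_centre [202.4 321.3] 0.83
scene blue_tank_handle [192.1 320.6] 0.9
scene blue_tank_tap [193.8 310.4] 0.98
scene blue_tank_tap [192.1 321.9] 0.38
side blue_tank_handle [337.5 296. ] 0.79
side blue_tank_handle [194.7 313.7] 0.62
side blue_tank_tap [366.2 332.3] 0.9
side blue_tank_tap [211.7 286.9] 0.89
scene dock [167.6 355.7] 0.6
scene dock_seat [158.4 359. ] 0.6
side dock_seat [166.3 269.2] 0.81
0.55
```

View pics/scene0.png

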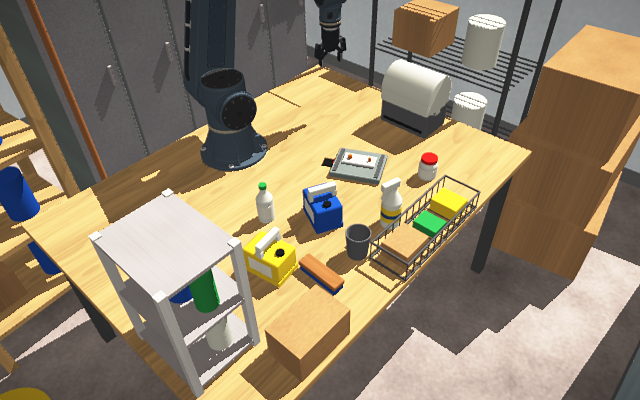

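View pics/side0.png

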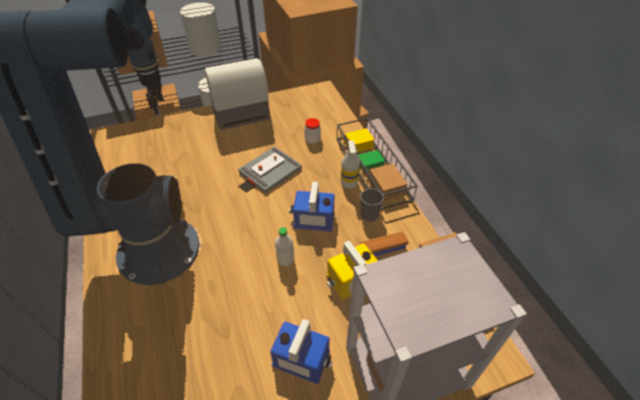

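View pics/wrist0.png

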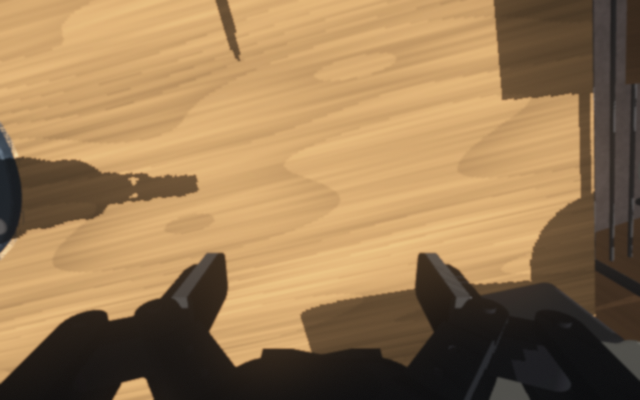

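The scene picture shows one blue tank at about (322,208), the yellow one at (270,258) and the dock at (358,166). The side picture shows two blue tanks, at about (313,210) and (300,350). I need their distances from the base.

```bash
python3 - <<'E'
from h import *
for n,rc,z,l in [("side",(194.7,313.7),.135,"A handle"),("side",(337.5,296),.135,"B handle"),("scene",(192.1,320.6),.135,"A handle scene"),("side",(211.7,286.9),.036,"tap A?"),("side",(366.2,332.3),.036,"tap B"),("scene",(193.8,310.4),.036,"tap A scene"),("scene",(167.6,355.7),0,"dock"),("scene",(158.4,359),.034,"seat"),("side",(166.3,269.2),.034,"seat side")]:
    p=ray(n,rc,z); print(l,p.round(3),np.hypot(*p[:2]).round(3))
for n in("scene","side"):
    im=ctrl.get_image(n); 
    for s,(x,y,w,h) in {"A":(265,140,130,100) if n=="scene" else (225,135,120,100),"B":(130,255,130,100) if n=="scene" else (240,300,120,90)}.items():
        cv2.imwrite(f"pics/{n}_{s}1.png",cv2.resize(im[y:y+h,x:x+w],None,fx=6,fy=6,interpolation=cv2.INTER_CUBIC))
for n in("scene","side"):
  for t in ("yellow_tank_centre","spray_bottle","measuring_cup","paste_jar","scrub_brush","refill_bottle"):
    for r in ctrl.pinpoint(n,t)[:1]: print(n,t,np.round(r["pixel"],1),round(r["p"],2),ray(n,r["pixel"],.074 if "yellow" in t else 0).round(3))
E
```

```text
A handle [ 0.557 -0.059  0.135] 0.56
B handle [ 0.339 -0.531  0.135] 0.63
A handle scene [ 0.566 -0.073  0.135] 0.57
tap A? [ 0.467 -0.017  0.036] 0.467
tap B [ 0.417 -0.599  0.036] 0.73
tap A scene [ 0.467 -0.023  0.036] 0.468
dock [0.468 0.24  0.   ] 0.526
seat [0.468 0.261 0.034] 0.535
seat side [0.472 0.241 0.034] 0.53
scene yellow_tank_centre [252.  268.1] 0.85 [ 0.584 -0.342  0.074]
scene spray_bottle [217.5 321.5] 0.28 [ 0.556 -0.062  0.   ]
scene measuring_cup [256.8 360.1] 0.72 [ 0.777 -0.116  0.   ]
scene paste_jar [177.1 425.7] 0.64 [0.713 0.372 0.   ]
scene scrub_brush [277.3 320.5] 0.76 [ 0.736 -0.266  0.   ]
scene refill_bottle [213.2 263.9] 0.75 [ 0.382 -0.183  0.   ]
side yellow_tank_centre [266.7 352.5] 0.86 [ 0.586 -0.341  0.074]
side spray_bottle [181.9 350.9] 0.93 [0.761 0.076 0.   ]
side measuring_cup [215.4 368.3] 0.71 [ 0.753 -0.109  0.   ]
side scrub_brush [246.1 381.6] 0.95 [ 0.738 -0.254  0.   ]
side refill_bottle [258.8 282.4] 0.83 [ 0.396 -0.185  0.   ]
```

View pics/scene_A1.png

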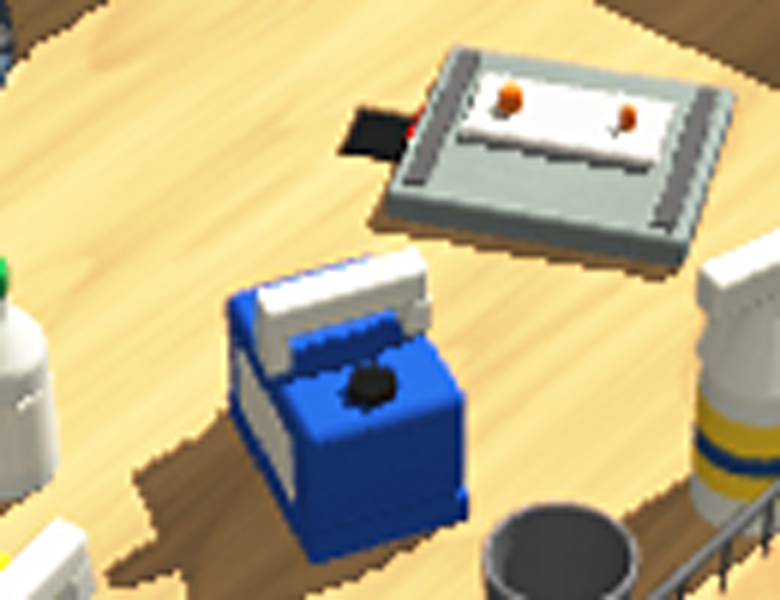

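View pics/side_A1.png

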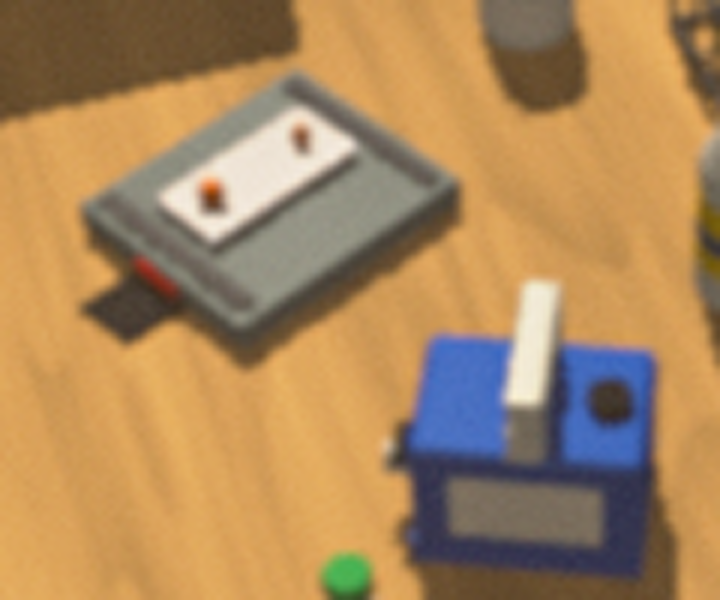

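View pics/side_B1.png

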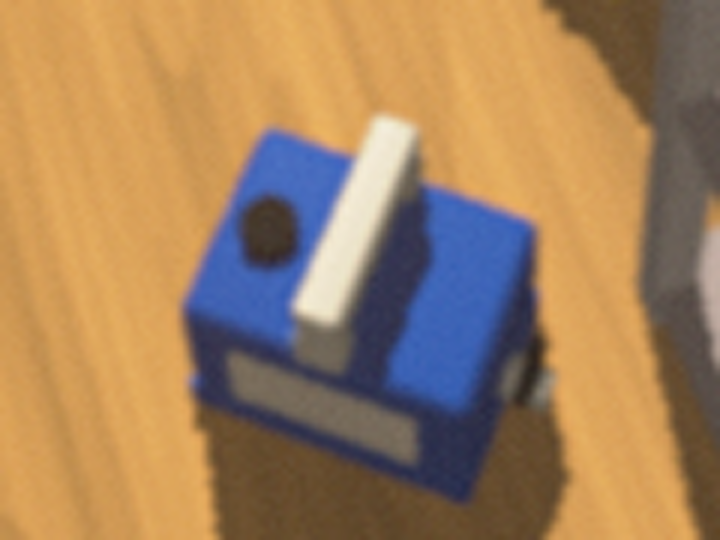

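```bash
cat >> h.py <<'E'
def delta(p,az):
    "flat shift/turn to reach TCP p, tool x down, tool z azimuth az (tool y = az+90deg)"
    s=ctrl.sense(); R=s["tcp_rot"]
    T=np.c_[[0,0,-1],[-np.sin(az),np.cos(az),0],[np.cos(az),np.sin(az),0]]
    rv=cv2.Rodrigues(R.T@T)[0].ravel()
    print("t",s["time_s"],"tcp",s["ee_pos"].round(4),"az",np.arctan2(R[1,2],R[0,2]).round(4),"open",round(s["opening"],3),"F",s["force"].round(1))
    print("rot deg",np.degrees(rv).round(2),"shift mm (tool now)",(R.T@(np.array(p)-s["ee_pos"])*1e3).round(1),"shift after turn",(T.T@(np.array(p)-s["ee_pos"])*1e3).round(1))
E
python3 - <<'E'
from h import *
def c(n,s,x,y): 
    o={"scene":(265,140),"side":(225,135)}[n]; return (o[1]+y/6,o[0]+x/6)
f=[ray("side",c("side",0,211,187),.05),ray("scene",c("scene",0,510,90),.05)]
r=[ray("side",c("side",0,301,130),.05),ray("scene",c("scene",0,628,110),.05)]
for a,b in zip(f,r): print(a,b,np.hypot(*(b-a)[:2]),np.arctan2(*(b-a)[1::-1]))
# dock top corners z=.024
for n,l in (("side",[(293,72),(460,183),(238,330),(83,207)]),("scene",[(458,48),(733,90),(690,248),(393,190)])):
    P=np.array([ray(n,c(n,0,*q),.024) for q in l]); print(n,P[:,:2].round(4).tolist(),P.mean(0).round(4))
# bar top z=.148
for n,l in (("side",[(527,283),(560,285),(545,408),(505,403)]),("scene",[(257,290),(415,248),(428,266),(270,308)])):
    P=np.array([ray(n,c(n,0,*q),.148) for q in l]); print(n,P[:,:2].round(4).tolist(),P.mean(0).round(4))
K,R,t=cal("wrist"); print("wrist view dir",R[2],K)
delta([.43,.3,.28],0)
E
```

```text
[0.43470567 0.23770423 0.05      ] [0.50669335 0.27145565 0.05      ] 0.07950714142599415 0.43841847523167315
[0.43920281 0.23806802 0.05      ] [0.51181427 0.27166522 0.05      ] 0.08000747206369284 0.4333634309224369
side [[0.5247, 0.3616], [0.5994, 0.2107], [0.4211, 0.1288], [0.3531, 0.2766]] [0.4746 0.2444 0.024 ]
scene [[0.3601, 0.2782], [0.5321, 0.3624], [0.6098, 0.2117], [0.4283, 0.1327]] [0.4826 0.2463 0.024 ]
side [[0.5703, -0.0124], [0.5879, -0.0207], [0.5468, -0.109], [0.527, -0.0977]] [ 0.558  -0.0599  0.148 ]
scene [[0.5303, -0.0975], [0.5738, -0.012], [0.5897, -0.0191], [0.5463, -0.1039]] [ 0.56   -0.0581  0.148 ]
wrist view dir [ 0.27292481 -0.06616956 -0.95975707] [[319.69613132   0.         321.042911  ]
 [  0.         319.69613132 199.78302329]
 [  0.           0.           1.        ]]
t 1.25 tcp [0.1197 0.4855 0.2313] az 1.329 open 0.999 F [ 0.6 -1.  -0.8]
rot deg [76.15  0.   -0.  ] shift mm (tool now) [ -48.7 -345.7 -105.8] shift after turn [ -48.7 -185.5  310.3]
```

```bash
python3 - <<'E'
from h import *
delta([.473,.255,.23],.436)
E
```

```text
t 1.25 tcp [0.1197 0.4855 0.2313] az 1.329 open 0.999 F [ 0.6 -1.  -0.8]
rot deg [51.16  0.   -0.  ] shift mm (tool now) [   1.3 -398.2 -139.2] shift after turn [   1.3 -358.1  222.9]
```

send_rows --motion '[0, 0, 0, 0, -50, -17, -1, 0, 0, 0, 0, -50, -17, -1, 0, 0, 0, 0, -50, -17, -1, 0, 0, 0, 0, -50, -17, -1, 0, 0, 0, 0, -50, -17, -1, 0, 0, 0, 0, -50, -18, -1, 0, 0, 0, 0, -50, -18, -1, 0, 0, 0, 0, -48, -18, -1, 10.4, 0, 0, 0, 0, 0, -1, 10.4, 0, 0, 0, 0, 0, -1]'

```text
time_s: 2.5
ee_pos: [0.4734, 0.2546, 0.2311]
tcp_rot: [[-0.0, -0.818, 0.575], [-0.0, 0.575, 0.818], [-1.0, 0.0, -0.0]]
force: [0.1, -0.0, 0.4]
opening: 1.0
```

send_rows --motion '[10.2, 0, 0, 0, 0, 0, -1, 10.2, 0, 0, 0, 0, 0, -1, 10, 0, 0, 0, 0, 0, -1, 0, 0, 0, 0, 0, 0, -1, 0, 0, 0, 0, 0, 0, -1, 0, 0, 0, 0, 0, 0, -1, 0, 0, 0, 0, 0, 0, -1, 0, 0, 0, 0, 0, 0, -1, 0, 0, 0, 0, 0, 0, -1, 0, 0, 0, 0, 0, 0, -1]'

```text
time_s: 3.75
ee_pos: [0.4729, 0.2552, 0.2313]
tcp_rot: [[0.0, -0.422, 0.907], [0.0, 0.907, 0.422], [-1.0, -0.0, 0.0]]
force: [0.3, -0.2, 0.2]
opening: 0.997
```

```bash
python3 - <<'E'
from h import *
delta([.559,-.059,.25],-.45)
print(ctrl.sense()["qpos"].round(3),ctrl.sense()["dq"].round(3))
c=cal("wrist"); im=ctrl.get_image("wrist"); cv2.imwrite("pics/wrist1.png",im)
np.savez("w1.npz",K=c[0],R=c[1],t=c[2])
hsv=cv2.cvtColor(im,cv2.COLOR_BGR2HSV)
m=cv2.inRange(hsv,(5,150,80),(18,255,255)); m=cv2.morphologyEx(m,cv2.MORPH_OPEN,np.ones((3,3)))
n,_,st,ce=cv2.connectedComponentsWithStats(m)
for s,q in zip(st[1:],ce[1:]):
    if s[4]>60: print(s,q,ray("wrist",q[::-1],.05,c),ray("wrist",q[::-1],.042,c))
E
```

```text
t 3.75 tcp [0.4729 0.2552 0.2313] az 0.4355 open 0.997 F [ 0.3 -0.2  0.2]
rot deg [50.74  0.   -0.  ] shift mm (tool now) [ -18.7 -321.2  -54.4] shift after turn [ -18.7 -245.4  214.2]
[ 0.495  0.291  0.067  1.347 -0.     1.63 ] [ 0.001 -0.001 -0.001 -0.     0.001  0.002]
[276 164  14  15 174] [282.49425287 171.13793103] [0.43495683 0.24558563 0.05      ] [0.43474426 0.24375396 0.042     ]
[574 170  10  20  82] [577.95121951 179.54878049] [0.7170459  0.36695008 0.05      ] [0.72378324 0.3681085  0.042     ]
```

View pics/wrist1.png

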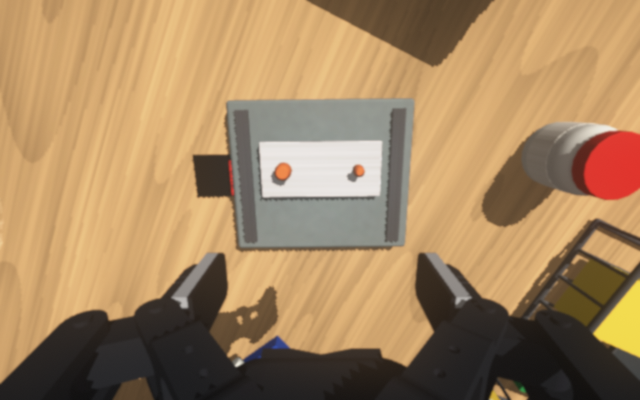

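The wrist picture shows the dock centred near (320,172). The front peg (large) is at (283,171), the rear peg at (359,171), and the red mark is on the left. The wrist disagrees with the fixed cameras by about 7 mm across, so I'm refining it with zoomed crops.

```bash
python3 - <<'E'
from h import *
im=cv2.imread("pics/wrist1.png"); cv2.imwrite("pics/w1z.png",cv2.resize(im[90:255,220:420],None,fx=4,fy=4-.4,interpolation=cv2.INTER_CUBIC))
K=[]
d=np.load("w1.npz"); cw=(d["K"],d["R"],d["t"])
ims={"wrist":im,"scene":cv2.imread("pics/scene0.png"),"side":cv2.imread("pics/side0.png")}
cs={"wrist":cw,"scene":cal("scene"),"side":cal("side")}
roi={"wrist":(255,150,130,50),"scene":(335,145,50,30),"side":(245,150,45,30)}
obs={}
for n in ims:
    x,y,w,h=roi[n]; c=ims[n][y:y+h,x:x+w].astype(float)
    sat=c[...,2]-c[...,0]-0.3*c[...,2]; 
    hsv=cv2.cvtColor(ims[n][y:y+h,x:x+w],cv2.COLOR_BGR2HSV)
    m=((hsv[...,1]>120)&((hsv[...,0]<20))&(hsv[...,2]>90)).astype(np.uint8)
    k,_,st,ce=cv2.connectedComponentsWithStats(m)
    for s,q in zip(st[1:],ce[1:]):
        if s[4]>4: print(n,s,q+[x,y],ray(n,(q+[x,y])[::-1],.044,cs[n]).round(4))
for n in cs: print(n,"cam",(-cs[n][1].T@cs[n][2]).round(3), "proj of est pegs", proj(n,[[.4365,.238,.044],[.509,.2716,.044]],cs[n]).round(1).tolist())
E
```

```text
wrist [ 20  13  16  17 204] [282.54411765 171.20588235] [0.4349 0.2442 0.044 ]
wrist [99 15 10 11 77] [358.51948052 170.36363636] [0.5068 0.2786 0.044 ]
scene [39  0 11  5 33] [380.39393939 146.3030303 ] [0.4911 0.3695 0.044 ]
scene [13  9  4  5 16] [349.5 156. ] [0.4369 0.2379 0.044 ]
scene [34 13  2  4  7] [369.42857143 159.28571429] [0.5103 0.2725 0.044 ]
side [  0   0  22  14 163] [252.11656442 154.26380368] [0.423  0.3255 0.044 ]
side [36  0  9  6 30] [286.3 151.6] [0.5602 0.2923 0.044 ]
side [14 15  3  5 11] [259.81818182 166.72727273] [0.4336 0.2415 0.044 ]
side [ 0 28  6  2 11] [247.27272727 178.54545455] [0.3704 0.1931 0.044 ]
wrist cam [0.444 0.32  0.375] proj of est pegs [[281.7, 177.1], [357.4, 177.2]]
scene cam [ 1.417 -0.975  1.233] proj of est pegs [[349.4, 155.9], [369.0, 159.3]]
side cam [ 0.229 -1.017  1.214] proj of est pegs [[260.7, 167.1], [275.8, 157.6]]
```

View pics/w1z.png

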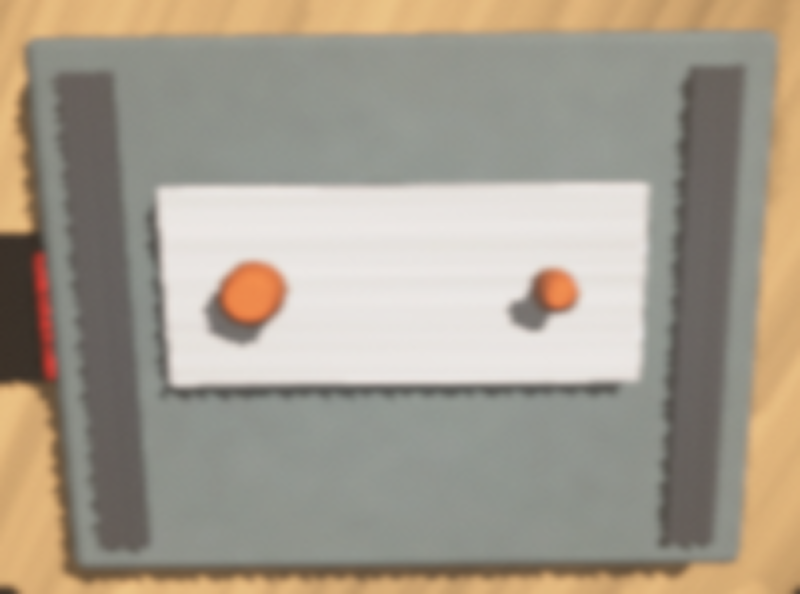

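```bash
python3 - <<'E'
from h import *
s=ctrl.sense(); R,p=s["tcp_rot"],s["ee_pos"]
for x in (-.013,0):
  for y in (-.011,.011):
    print(x,y,proj("wrist",[p+R@np.array([x,y,z]) for z in (-.0425,.0425,-.057,.057)]).round(1).tolist())
im=cv2.imread("pics/wrist1.png"); cv2.imwrite("pics/w1f.png",cv2.resize(im[230:400,120:520],None,fx=2,fy=2,interpolation=cv2.INTER_CUBIC))
E
```

```text
-0.013 -0.011 [[227.1, 291.2], [410.5, 291.0], [195.8, 291.2], [441.8, 291.0]]
-0.013 0.011 [[223.0, 247.6], [414.4, 247.4], [190.4, 247.6], [447.0, 247.4]]
0 -0.011 [[234.4, 276.9], [403.5, 276.7], [205.5, 276.9], [432.4, 276.7]]
0 0.011 [[230.9, 236.2], [406.8, 236.1], [200.9, 236.2], [436.8, 236.1]]
```

View pics/w1f.png

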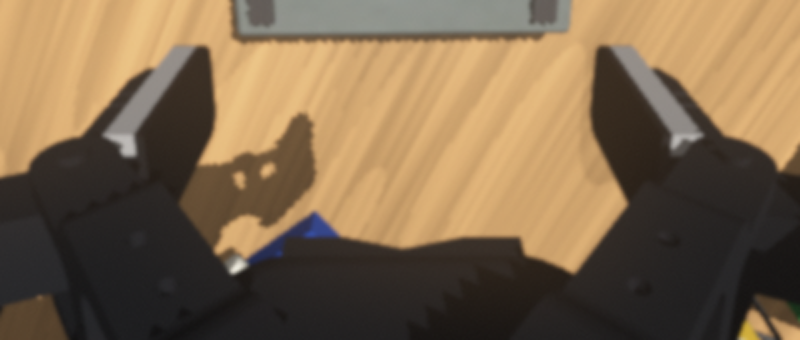

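send_rows --motion '[10.2, 0, 0, 0, 0, 0, -1, 10.2, 0, 0, 0, 0, 0, -1, 10.2, 0, 0, 0, 0, 0, -1, 10.2, 0, 0, 0, 0, 0, -1, 10, 0, 0, 0, 0, 0, -1, 0, 0, 0, -4, -41, 36, -1, 0, 0, 0, -4, -41, 36, -1, 0, 0, 0, -4, -41, 36, -1, 0, 0, 0, -4, -41, 36, -1, 0, 0, 0, -4, -41, 36, -1]'

```text
time_s: 5.05
ee_pos: [0.5457, -0.0096, 0.2516]
tcp_rot: [[0.0, 0.436, 0.9], [0.0, 0.9, -0.436], [-1.0, 0.0, 0.0]]
force: [0.4, 1.0, -0.2]
opening: 0.996
```

send_rows --motion '[0, 0, 0, 0, -40, 34, -1, 0, 0, 0, 0, 0, 0, -1, 0, 0, 0, 0, 0, 0, -1, 0, 0, 0, 0, 0, 0, -1, 0, 0, 0, 0, 0, 0, -1, 0, 0, 0, 0, 0, 0, -1, 0, 0, 0, 0, 0, 0, -1, 0, 0, 0, 0, 0, 0, -1, 0, 0, 0, 0, 0, 0, -1, 0, 0, 0, 0, 0, 0, -1]'

```text
time_s: 6.3
ee_pos: [0.5586, -0.0586, 0.2513]
tcp_rot: [[-0.0, 0.436, 0.9], [-0.0, 0.9, -0.436], [-1.0, -0.0, -0.0]]
force: [0.3, 0.2, 0.9]
opening: 1.004
```

```bash
python3 - <<'E'
from h import *
delta([.559,-.059,.116],-.45)
c=cal("wrist"); im=ctrl.get_image("wrist"); cv2.imwrite("pics/wrist2.png",im)
np.savez("w2.npz",K=c[0],R=c[1],t=c[2])
print("pred bar top corners",proj("wrist",[[.5703,-.0124,.148],[.5888,-.0200,.148],[.5468,-.106,.148],[.5285,-.0977,.148]],c).round(1).tolist())
cv2.imwrite("pics/w2z.png",cv2.resize(im[100:400,150:500],None,fx=2,fy=2,interpolation=cv2.INTER_CUBIC))
E
```

```text
t 6.3 tcp [ 0.5586 -0.0586  0.2513] az -0.4513 open 1.004 F [0.3 0.2 0.9]
rot deg [-0.07 -0.    0.  ] shift mm (tool now) [ 1.353e+02 -1.000e-01  5.000e-01] shift after turn [ 1.353e+02 -1.000e-01  5.000e-01]
pred bar top corners [[307.5, 141.2], [333.7, 139.5], [332.1, 254.2], [308.3, 254.8]]
```

View pics/w2z.png

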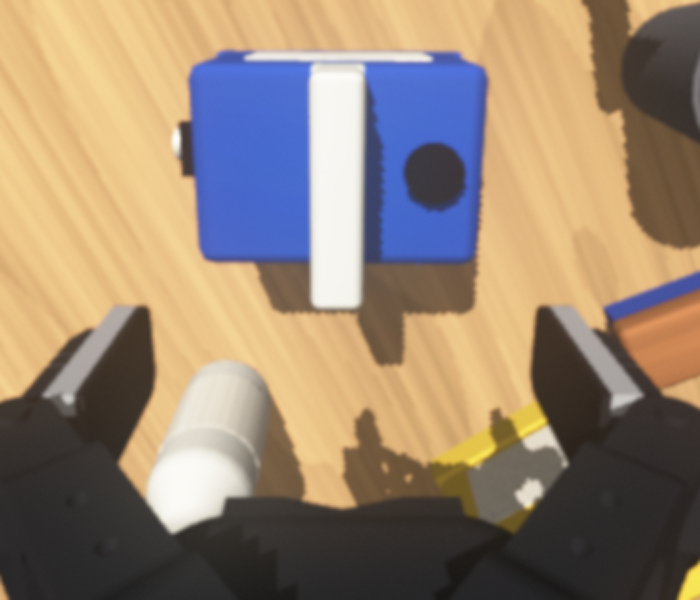

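The wrist picture shows the tank squarely under the gripper. The bar is at about (319,194) in full-frame pixels, the tap is on the left and the cap on the right. The two estimates agree within 3–4 mm, and the yaw is good. I'm descending to 118 mm, above the cap, and closing.

send_rows --motion '[0, 0, 0, 27, 0, 0, -1, 0, 0, 0, 27, 0, 0, -1, 0, 0, 0, 27, 0.5, 0, -1, 0, 0, 0, 27, 0.5, 0, -1, 0, 0, 0, 25, 0, 0, -1, 0, 0, 0, 0, 0, 0, -1, 0, 0, 0, 0, 0, 0, -0.5, 0, 0, 0, 0, 0, 0, 0, 0, 0, 0, 0, 0, 0, 0.5, 0, 0, 0, 0, 0, 0, 1]' --newtons 60

```text
time_s: 7.6
ee_pos: [0.5589, -0.0576, 0.1185]
tcp_rot: [[-0.0, 0.436, 0.9], [0.0, 0.9, -0.436], [-1.0, 0.0, -0.0]]
force: [-4.8, 3.3, 7.8]
opening: 0.242
```

send_rows --motion '[0, 0, 0, 0, 0, 0, 1, 0, 0, 0, 0, 0, 0, 1, 0, 0, 0, 0, 0, 0, 1, 0, 0, 0, 0, 0, 0, 1, 0, 0, 0, 0, 0, 0, 1, 0, 0, 0, 0, 0, 0, 1, 0, 0, 0, 0, 0, 0, 1, 0, 0, 0, 0, 0, 0, 1, 0, 0, 0, 0, 0, 0, 1, 0, 0, 0, 0, 0, 0, 1]' --newtons 60

```text
time_s: 8.85
ee_pos: [0.5589, -0.0576, 0.1185]
tcp_rot: [[-0.0, 0.436, 0.9], [0.0, 0.9, -0.436], [-1.0, 0.0, -0.0]]
force: [-4.7, 2.6, 6.0]
opening: 0.246
```

```bash
python3 - <<'E'
from h import *
delta([.559,-.059,.2],-.45)
im=ctrl.get_image("wrist"); cv2.imwrite("pics/wrist3.png",im)
E
```

```text
t 8.85 tcp [ 0.5589 -0.0576  0.1185] az -0.4511 open 0.246 F [-4.7  2.6  6. ]
rot deg [-0.06 -0.01 -0.01] shift mm (tool now) [-81.5  -1.2   0.7] shift after turn [-81.5  -1.2   0.8]
```

View pics/wrist3.png

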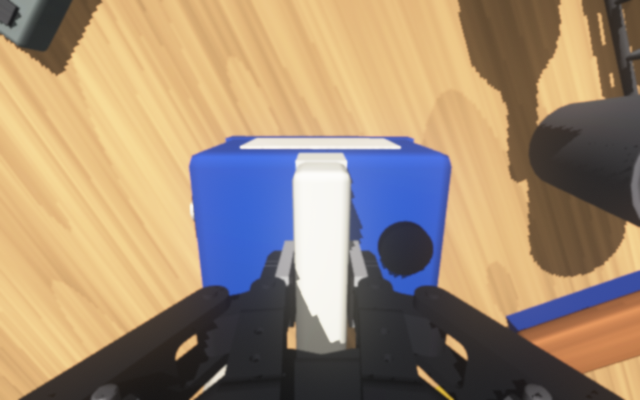

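The picture shows the bar held between the pads at (322,250), clear of the cap at (405,249). I'm lifting slowly, then checking the load and tilt.

send_rows --motion '[0, 0, 0, -2, 0, 0, 1, 0, 0, 0, -3, 0, 0, 1, 0, 0, 0, -8, 0, 0, 1, 0, 0, 0, -12, 0, 0, 1, 0, 0, 0, -15, 0, 0, 1, 0, 0, 0, -15, 0, 0, 1, 0, 0, 0, -15, 0, 0, 1, 0, 0, 0, -10, 0, 0, 1, 0, 0, 0, 0, 0, 0, 1, 0, 0, 0, 0, 0, 0, 1]' --newtons 70

```text
time_s: 10.15
ee_pos: [0.5588, -0.0577, 0.1978]
tcp_rot: [[-0.001, 0.436, 0.9], [0.0, 0.9, -0.436], [-1.0, -0.0, -0.001]]
force: [-0.5, 0.7, -6.4]
opening: 0.243
```

```bash
python3 - <<'E'
from h import *
delta([.473,.2575,.2],.436); print(ctrl.sense()["moment"].round(2))
for n in ("scene","side"):
    im=ctrl.get_image(n); cv2.imwrite(f"pics/{n}2.png",im)
    x,y=(265,140) if n=="scene" else (245,120)
    cv2.imwrite(f"pics/{n}2z.png",cv2.resize(im[y:y+110,x:x+110],None,fx=5,fy=5,interpolation=cv2.INTER_CUBIC))
E
```

```text
t 10.15 tcp [ 0.5588 -0.0577  0.1978] az -0.4513 open 0.243 F [-0.5  0.7 -6.4]
rot deg [-5.084e+01 -4.000e-02 -0.000e+00] shift mm (tool now) [  -2.1  246.2 -214.7] shift after turn [ -2.2 321.9  55.3]
[ 0.06  0.02 -0.04]
```

View pics/side2z.png

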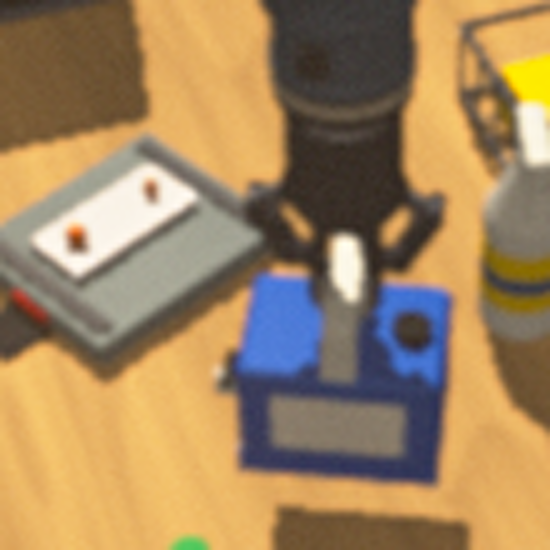

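View pics/scene2z.png

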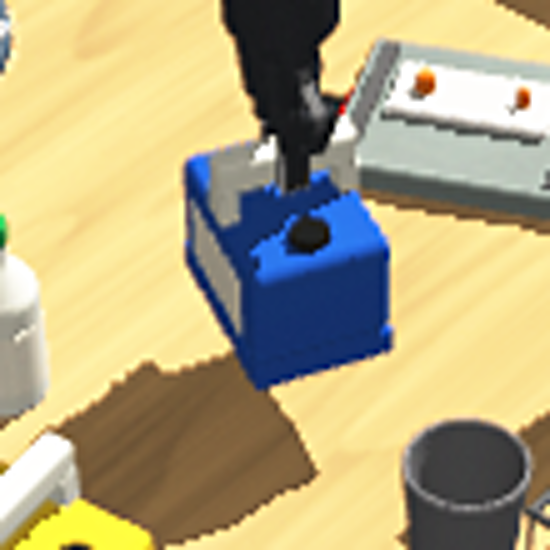

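send_rows --motion '[-4, 0, 0, 0, 0, 0, 1, -8, 0, 0, 0, 0, 0, 1, -9, 0, 0, 0, 0, 0, 1, -9, 0, 0, 0, 0, 0, 1, -9, 0, 0, 0, 0, 0, 1, -8, 0, 0, 0, 0, 0, 1, -3.8, 0, 0, 0, 0, 0, 1, 0, 0, 0, 0, 15, 3, 1, 0, 0, 0, 0, 30, 5, 1, 0, 0, 0, 0, 40, 7, 1]'

```text
time_s: 11.5
ee_pos: [0.5362, 0.0267, 0.198]
tcp_rot: [[-0.0, -0.42, 0.908], [0.0, 0.908, 0.42], [-1.0, 0.0, -0.0]]
force: [0.5, 1.0, -6.6]
opening: 0.243
```

send_rows --motion '[0, 0, 0, 0, 42, 7, 1, 0, 0, 0, 0, 42, 7, 1, 0, 0, 0, 0, 42, 7, 1, 0, 0, 0, 0, 42, 7, 1, 0, 0, 0, 0, 34, 6, 1, 0, 0, 0, 0, 22, 4, 1, 0, 0, 0, 0, 13, 2, 1, 0, 0, 0, 0, 0, 0, 1, 0, 0, 0, 0, 0, 0, 1, 0, 0, 0, 0, 0, 0, 1]'

```text
time_s: 12.75
ee_pos: [0.4733, 0.2568, 0.1983]
tcp_rot: [[0.0, -0.421, 0.907], [-0.0, 0.907, 0.421], [-1.0, -0.0, -0.0]]
force: [0.3, 1.2, -7.7]
opening: 0.248
```

```bash
python3 - <<'E'
from h import *
delta([.472,.2575,.2],.436); print(ctrl.sense()["moment"].round(2))
c=cal("wrist"); np.savez("w4.npz",K=c[0],R=c[1],t=c[2]); cv2.imwrite("pics/wrist4.png",ctrl.get_image("wrist"))
for n in ("scene","side"):
    im=ctrl.get_image(n); cv2.imwrite(f"pics/{n}4.png",im)
    x,y=(300,90) if n=="scene" else (215,70)
    cv2.imwrite(f"pics/{n}4z.png",cv2.resize(im[y:y+115,x:x+115],None,fx=5,fy=5,interpolation=cv2.INTER_CUBIC))
E
```

```text
t 12.75 tcp [0.4733 0.2568 0.1983] az 0.4343 open 0.248 F [ 0.3  1.2 -7.7]
rot deg [-0.1  -0.    0.01] shift mm (tool now) [-1.7  1.2 -0.9] shift after turn [-1.7  1.2 -0.9]
[0.02 0.01 0.02]
```

View pics/side4z.png

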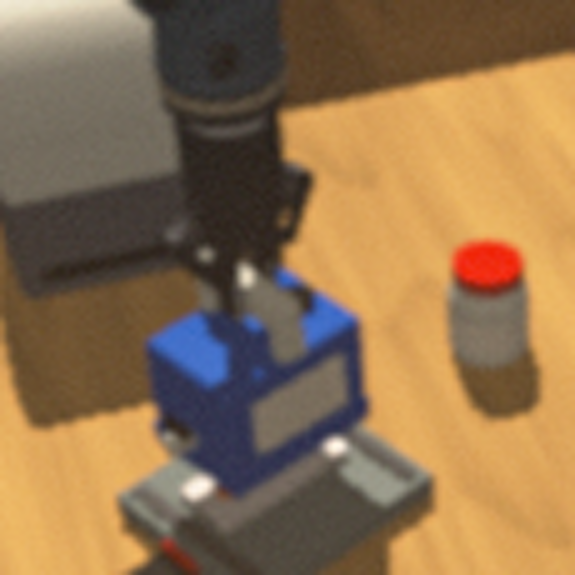

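View pics/scene4z.png

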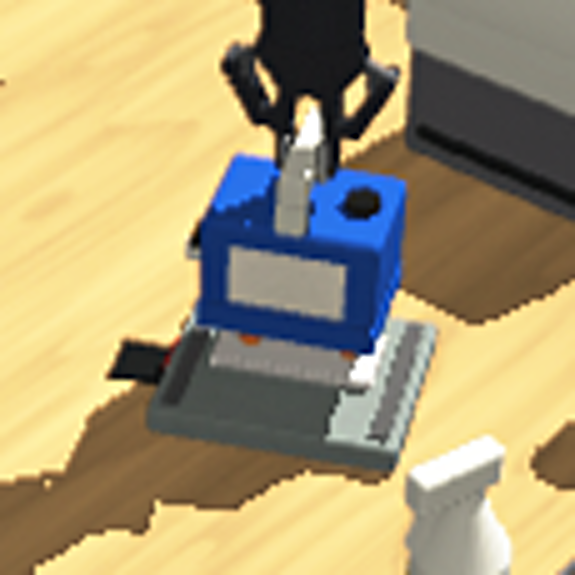

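View pics/wrist4.png

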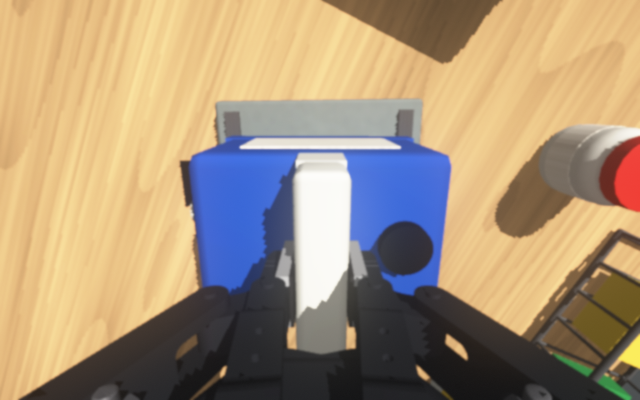

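```bash
python3 - <<'E'
from h import *
p=np.array([.4733,.2568]); yaw=.435
ex=np.array([np.cos(yaw),np.sin(yaw)]); ey=np.array([-ex[1],ex[0]])
zb=.0798
def P(x,y,z): return np.r_[p+ex*x+ey*y,z+zb]
def loc(q): d=q[:2]-p; return (1e3*np.array([d@ex,d@ey])).round(1)
d=np.load("w4.npz"); cw=(d["K"],d["R"],d["t"])
d=np.load("w1.npz"); cw1=(d["K"],d["R"],d["t"])
for n,c in (("scene",cal("scene")),("side",cal("side")),("wrist",cw)):
    print(n,"bottom corners F-near,R-near",proj(n,[P(-.07,-.05,0),P(.07,-.05,0)],c).round(1).tolist(),"top FL-near,R-near,F-far,R-far",proj(n,[P(-.07,-.05,.1),P(.07,-.05,.1),P(-.07,.05,.1),P(.07,.05,.1)],c).round(1).tolist(),"bar far end",proj(n,[P(-.011,.05,.148),P(.011,.05,.148)],c).round(1).tolist())
# observed
def o(n,x,y): q={"scene":(300,90),"side":(215,70)}[n]; return (q[1]+y/5,q[0]+x/5)
print("scene obs FN,RN in tank axes",[loc(ray("scene",o("scene",*q),zb)) for q in ((195,322),(375,355))], [loc(ray("scene",o("scene",*q),zb+.1)) for q in ((207,237),(390,260),(235,157),(407,185))])
print("side obs",[loc(ray("side",o("side",*q),zb)) for q in ((235,493),(365,412))],[loc(ray("side",o("side",*q),zb+.1)) for q in ((212,386),(360,325),(150,343))])
for dr in (0,3,6):
    print("wrist dr",dr,"bar far",loc(ray("wrist",(165+dr,323),zb+.148,cw)),"tank far top",loc(ray("wrist",(153+dr,321),zb+.1,cw)),"dock far L,R",loc(ray("wrist",(101+dr,217),.024,cw)),loc(ray("wrist",(99+dr,421),.024,cw)),
     "pegs w1",loc(ray("wrist",(171.2+dr,282.5),.044,cw1)),loc(ray("wrist",(170.4+dr,358.5),.044,cw1)),"dock far w1",loc(ray("wrist",(100.5+dr,228),.024,cw1)),loc(ray("wrist",(98.5+dr,413),.024,cw1)), "dock near w1",loc(ray("wrist",(247+dr,238.5),.024,cw1)),loc(ray("wrist",(246+dr,404.5),.024,cw1)))
for n in ("scene","side"):
    print(n,"pegs loc",[loc(ray(n,q,.044)) for q in (((156,349.5),(159.3,369.4)) if n=="scene" else ((166.7,259.9),(157.2,275.2)))])
E
```

```text
scene bottom corners F-near,R-near [[339.3, 154.7], [374.6, 160.7]] top FL-near,R-near,F-far,R-far [[339.3, 133.3], [376.0, 139.1], [346.3, 119.1], [381.7, 124.4]] bar far end [[361.5, 110.6], [367.1, 111.4]]
side bottom corners F-near,R-near [[262.1, 170.0], [289.0, 152.9]] top FL-near,R-near,F-far,R-far [[259.4, 150.3], [287.6, 133.2], [242.5, 138.0], [270.5, 121.9]] bar far end [[253.1, 121.0], [257.7, 118.5]]
wrist bottom corners F-near,R-near [[241.3, 248.0], [398.1, 247.8]] top FL-near,R-near,F-far,R-far [[201.1, 319.7], [437.5, 319.3], [180.1, 150.2], [457.5, 149.9]] bar far end [[287.7, 167.4], [348.8, 167.4]]
scene obs FN,RN in tank axes [array([-71.5, -48.4]), array([ 71.9, -51.6])] [array([-55.6, -73.2]), array([ 80.8, -65.5]), array([-63.1,  35. ]), array([72.5, 32.6])]
side obs [array([-65.2, -43.6]), array([ 69.3, -45. ])] [array([-64.1, -31.5]), array([ 61.1, -56.7]), array([-65.4,  40.6])]
wrist dr 0 bar far [ 1.7 50.9] tank far top [ 1.1 48.5] dock far L,R [-97.4  76.2] [96.2 77.9] pegs w1 [-40.2   4.7] [39.6  5.6] dock far w1 [-97.2  76. ] [96.5 78.1] dock near w1 [-98.2 -91. ] [ 99.9 -89.8]
wrist dr 3 bar far [ 1.7 49.8] tank far top [ 1.1 47. ] dock far L,R [-97.6  73.5] [96.4 75.2] pegs w1 [-40.3   1.5] [39.7  2.4] dock far w1 [-97.4  73. ] [96.7 75.1] dock near w1 [-98.4 -94.9] [100.2 -93.7]
wrist dr 6 bar far [ 1.7 48.7] tank far top [ 1.1 45.5] dock far L,R [-97.9  70.8] [96.6 72.5] pegs w1 [-40.4  -1.7] [39.8 -0.8] dock far w1 [-97.7  69.9] [97.  72.1] dock near w1 [-98.7 -98.9] [100.5 -97.6]
scene pegs loc [array([-41. ,  -1.8]), array([40.1, -1.4])]
side pegs loc [array([-42.1,   2.7]), array([38.5,  2.1])]
```

The tank is upright, above the dock and parallel to it, with the tap on the red side (left in the scene view). The peg-minus-tank estimates are about −1 mm along x and −3 to +4 mm along y, inside the bevel's capture. I'm going down to just above the pegs, then feeling.

send_rows --motion '[-0.3, 0, 0, 5, 0, -1, 1, 0, 0, 0, 7, 0, 0, 1, 0, 0, 0, 7, 0, 0, 1, 0, 0, 0, 4, 0, 0, 1, 0, 0, 0, 2, 0, 0, 1, 0, 0, 0, 1, 0, 0, 1, 0, 0, 0, 1, 0, 0, 1, 0, 0, 0, 1, 0, 0, 1, 0, 0, 0, 0, 0, 0, 1, 0, 0, 0, 0, 0, 0, 1]'

```text
time_s: 14.15
ee_pos: [0.4722, 0.257, 0.1703]
tcp_rot: [[0.0, -0.427, 0.904], [0.0, 0.904, 0.427], [-1.0, 0.0, 0.0]]
force: [-0.5, -0.1, -6.6]
opening: 0.246
```

send_rows --motion '[0, 0, 0, 1, 0, 0, 1, 0, 0, 0, 1, 0, 0, 1, 0, 0, 0, 1, 0, 0, 1, 0, 0, 0, 1, 0, 0, 1, 0, 0, 0, 0, 0, 0, 1, 0, 0, 0, 0, 0, 0, 1, 0, 0, 0, 0, 0, 0, 1, 0, 0, 0, 0, 0, 0, 1, 0, 0, 0, 0, 0, 0, 1, 0, 0, 0, 0, 0, 0, 1]'

```text
time_s: 15.4
ee_pos: [0.4722, 0.257, 0.1664]
tcp_rot: [[0.0, -0.427, 0.904], [0.0, 0.904, 0.427], [-1.0, 0.0, 0.0]]
force: [-0.3, 2.3, -3.7]
opening: 0.246
```

```bash
python3 - <<'E'
from h import *
delta([.472,.2575,.1525],.44); s=ctrl.sense(); print((s["tcp_rot"].T@s["force"]).round(1),(s["tcp_rot"].T@s["moment"]).round(2))
E
```

```text
t 15.4 tcp [0.4722 0.257  0.1664] az 0.4406 open 0.246 F [-0.3  2.3 -3.7]
rot deg [ 0.04  0.01 -0.  ] shift mm (tool now) [13.9  0.5 -0. ] shift after turn [13.9  0.5 -0. ]
[3.7 2.2 0.7] [-0.04 -0.38  0.74]
```

Light contact: bevel pushes tank toward +y (2.2 N). Shifting that way and feeling further.

send_rows --motion '[0, 0, 0, 0, 1, 0, 1, 0, 0, 0, 0, 0, 0, 1, 0, 0, 0, 0, 0, 0, 1, 0, 0, 0, 1, 0, 0, 1, 0, 0, 0, 0, 0, 0, 1, 0, 0, 0, 0, 0, 0, 1, 0, 0, 0, 0, 0, 0, 1, 0, 0, 0, 0, 0, 0, 1, 0, 0, 0, 0, 0, 0, 1, 0, 0, 0, 0, 0, 0, 1]'

```text
time_s: 16.65
ee_pos: [0.4718, 0.2579, 0.1653]
tcp_rot: [[-0.0, -0.426, 0.904], [0.0, 0.904, 0.426], [-1.0, 0.0, -0.0]]
force: [-0.3, 2.9, -4.9]
opening: 0.246
```

```bash
python3 - <<'E'
from h import *
delta([.472,.2575,.1525],.44); s=ctrl.sense(); print((s["tcp_rot"].T@s["force"]).round(1),(s["tcp_rot"].T@s["moment"]).round(2))
E
```

```text
t 16.65 tcp [0.4718 0.2579 0.1653] az 0.4406 open 0.246 F [-0.3  2.9 -4.9]
rot deg [ 0.04 -0.   -0.  ] shift mm (tool now) [12.8 -0.5  0. ] shift after turn [12.8 -0.5  0. ]
[4.9 2.8 1. ] [-0.04 -0.2   0.66]
```

send_rows --motion '[0, 0, 0, 0, 0.8, 0, 1, 0, 0, 0, 0, 0.7, 0, 1, 0, 0, 0, 0, 0, 0, 1, 0, 0, 0, 1, 0, 0, 1, 0, 0, 0, 1, 0, 0, 1, 0, 0, 0, 0, 0, 0, 1, 0, 0, 0, 0, 0, 0, 1, 0, 0, 0, 0, 0, 0, 1, 0, 0, 0, 0, 0, 0, 1, 0, 0, 0, 0, 0, 0, 1]'

```text
time_s: 17.9
ee_pos: [0.4711, 0.2593, 0.1633]
tcp_rot: [[-0.0, -0.427, 0.904], [-0.0, 0.904, 0.427], [-1.0, 0.0, -0.0]]
force: [-0.6, 1.3, -7.1]
opening: 0.249
```

```bash
python3 - <<'E'
from h import *
delta([.472,.2575,.1525],.44); s=ctrl.sense(); print((s["tcp_rot"].T@s["force"]).round(1),(s["tcp_rot"].T@s["moment"]).round(2))
E
```

```text
t 17.9 tcp [0.4711 0.2593 0.1633] az 0.4407 open 0.249 F [-0.6  1.3 -7.1]
rot deg [ 0.04 -0.   -0.  ] shift mm (tool now) [10.8 -2.   0.1] shift after turn [10.8 -2.   0.1]
[7.1 1.4 0.1] [-0.07 -0.1   0.56]
```

Weight is back to normal 5 mm below the peg tops, so the pegs are entering the sockets. Continuing down gently.

send_rows --motion '[0, 0, 0, 0, 0.8, 0, 1, 0, 0, 0, 1, 0, 0, 1, 0, 0, 0, 1, 0, 0, 1, 0, 0, 0, 1, 0, 0, 1, 0, 0, 0, 1, 0, 0, 1, 0, 0, 0, 1, 0, 0, 1, 0, 0, 0, 0, 0, 0, 1, 0, 0, 0, 0, 0, 0, 1, 0, 0, 0, 0, 0, 0, 1, 0, 0, 0, 0, 0, 0, 1]'

```text
time_s: 19.15
ee_pos: [0.4708, 0.26, 0.1583]
tcp_rot: [[-0.0, -0.426, 0.904], [-0.0, 0.904, 0.426], [-1.0, -0.0, -0.0]]
force: [-0.9, -0.1, -6.6]
opening: 0.247
```

```bash
python3 - <<'E'
from h import *
delta([.472,.2575,.1525],.44); s=ctrl.sense(); print((s["tcp_rot"].T@s["force"]).round(1),(s["tcp_rot"].T@s["moment"]).round(2))
E
```

```text
t 19.15 tcp [0.4708 0.26   0.1583] az 0.4406 open 0.247 F [-0.9 -0.1 -6.6]
rot deg [ 0.03 -0.    0.  ] shift mm (tool now) [ 5.8 -2.8  0.1] shift after turn [ 5.8 -2.8  0.1]
[ 6.6  0.3 -0.8] [-0.01  0.    0.14]
```

Free: no side force, weight normal, underside at about 40 mm. Lowering the last 6 mm.

send_rows --motion '[0, 0, 0, 1, 0, 0, 1, 0, 0, 0, 1, 0, 0, 1, 0, 0, 0, 1, 0, 0, 1, 0, 0, 0, 1, 0, 0, 1, 0, 0, 0, 1, 0, 0, 1, 0, 0, 0, 0.5, 0, 0, 1, 0, 0, 0, 0.5, 0, 0, 1, 0, 0, 0, 0, 0, 0, 1, 0, 0, 0, 0, 0, 0, 1, 0, 0, 0, 0, 0, 0, 1]'

```text
time_s: 20.4
ee_pos: [0.4708, 0.26, 0.1525]
tcp_rot: [[0.0, -0.427, 0.904], [0.0, 0.904, 0.427], [-1.0, 0.0, 0.0]]
force: [-3.2, 0.2, 1.5]
opening: 0.247
```

```bash
python3 - <<'E'
from h import *
delta([.472,.2575,.1525],.44); s=ctrl.sense(); print((s["tcp_rot"].T@s["force"]).round(1),(s["tcp_rot"].T@s["moment"]).round(2))
E
```

```text
t 20.4 tcp [0.4708 0.26   0.1525] az 0.4407 open 0.247 F [-3.2  0.2  1.5]
rot deg [ 0.04  0.01 -0.  ] shift mm (tool now) [-0.  -2.8  0. ] shift after turn [-0.  -2.8  0. ]
[-1.5  1.5 -2.8] [-0.01  0.68  0.26]
```

Seated: the weight is carried at exactly the 34 mm height. Opening, then retreating straight up.

send_rows --motion '[0, 0, 0, 0, 0, 0, 0.4, 0, 0, 0, 0, 0, 0, 0.2, 0, 0, 0, 0, 0, 0, 0, 0, 0, 0, 0, 0, 0, -0.4, 0, 0, 0, 0, 0, 0, -0.8, 0, 0, 0, 0, 0, 0, -1, 0, 0, 0, 0, 0, 0, -1, 0, 0, 0, 0, 0, 0, -1, 0, 0, 0, 0, 0, 0, -1, 0, 0, 0, 0, 0, 0, -1]'

```text
time_s: 21.65
ee_pos: [0.4708, 0.26, 0.1523]
tcp_rot: [[0.0, -0.426, 0.904], [-0.0, 0.904, 0.426], [-1.0, -0.0, -0.0]]
force: [1.2, 0.1, 0.3]
opening: 1.001
```

send_rows --motion '[0, 0, 0, -5, 0, 0, -1, 0, 0, 0, -10, 0, 0, -1, 0, 0, 0, -20, 0, 0, -1, 0, 0, 0, -30, 0, 0, -1, 0, 0, 0, -30, 0, 0, -1, 0, 0, 0, -30, 0, 0, -1, 0, 0, 0, 0, -40, 0, -1, 0, 0, 0, 0, -40, 0, -1, 0, 0, 0, 0, 0, 0, -1, 0, 0, 0, 0, 0, 0, -1]'

```text
time_s: 22.9
ee_pos: [0.5049, 0.1879, 0.2778]
tcp_rot: [[0.0, -0.426, 0.905], [0.0, 0.905, 0.426], [-1.0, 0.0, 0.001]]
force: [0.5, 0.8, 0.0]
opening: 1.001
```

```bash
python3 - <<'E'
from h import *
delta([.472,.2575,.1525],.44)
p=np.array([.4708,.26]); yaw=.44
ex=np.array([np.cos(yaw),np.sin(yaw)]); ey=np.array([-ex[1],ex[0]])
W=lambda x,y,z: np.r_[p+ex*x+ey*y,z+.034]
cv2.imwrite("pics/wrist5.png",ctrl.get_image("wrist"))
for n in ("scene","side"):
    im=ctrl.get_image(n); x,y=(300,90) if n=="scene" else (215,90)
    cv2.imwrite(f"pics/{n}5z.png",cv2.resize(im[y:y+115,x:x+115],None,fx=5,fy=5,interpolation=cv2.INTER_CUBIC))
    print(n,"pred bottom FN,RN, tap in crop px",((proj(n,[W(-.07,-.05,0),W(.07,-.05,0),W(-.092,0,.036)])-[x,y])*5).round(0).tolist())
    for t in ("blue_tank_tap","blue_tank_foot","yellow_tank_centre"):
        print(n,t,[(np.round(r["pixel"],1).tolist(),round(r["p"],2)) for r in ctrl.pinpoint(n,t)[:2]])
E
```

```text
t 22.9 tcp [0.5049 0.1879 0.2778] az 0.4403 open 1.001 F [0.5 0.8 0. ]
rot deg [ 0.02  0.03 -0.01] shift mm (tool now) [ 1.253e+02  7.690e+01 -1.000e-01] shift after turn [ 1.253e+02  7.700e+01 -1.000e-01]
scene pred bottom FN,RN, tap in crop px [[196.0, 367.0], [370.0, 397.0], [187.0, 289.0]]
scene blue_tank_tap [([148.3, 335.7], 0.71)]
scene blue_tank_foot [([161.1, 355.6], 0.64)]
scene yellow_tank_centre [([159.8, 358.8], 0.69), ([253.5, 266.8], 0.61)]
side pred bottom FN,RN, tap in crop px [[238.0, 441.0], [369.0, 355.0], [170.0, 390.0]]
side blue_tank_tap [([364.6, 330.7], 0.94), ([167.4, 249.0], 0.57)]
side blue_tank_foot [([161.5, 269.7], 0.93), ([360.1, 299.6], 0.92)]
side yellow_tank_centre [([269.7, 355.2], 0.61)]
```

View pics/wrist5.png

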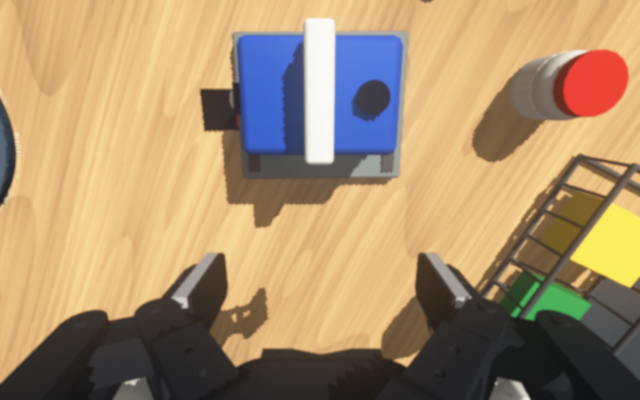

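View pics/side5z.png

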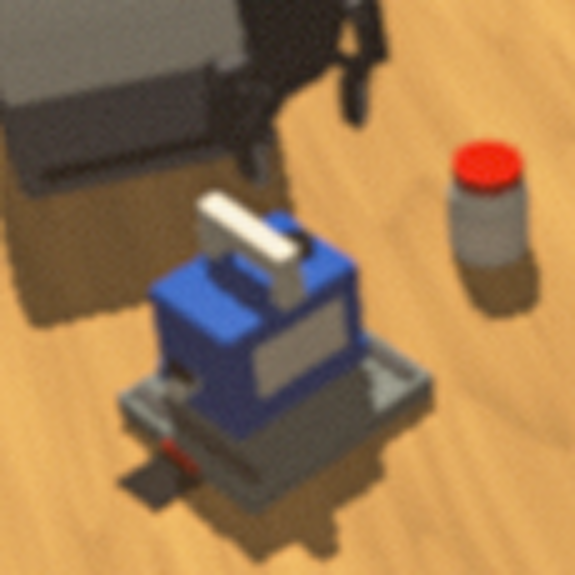

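View pics/scene5z.png

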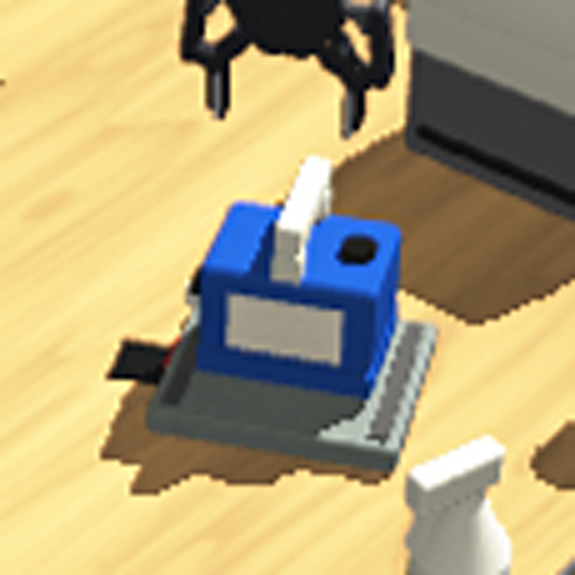

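All three pictures show the tank level on the plate, with the tap on the red-marked front and the gripper clear. In the 5x crops, the bottom corners (scene (197,367) and (372,392), side (240,437) and (363,357)) fall within about 6 crop pixels of those predicted for a 34 mm seat. Handing in.

```bash
python3 - <<'E'
from workcell import ctrl
print(ctrl.finish_job())
E
```

```text
the job is handed in; nothing more can be done
None
```

I set the blue tank nearest the robot (0.56 m from the base, against 0.63 m for its look-alike) on the docking base and handed the job in at about 23 s. `finish_job` reports no verdict.

**How it went:** I gripped the tank by its handle and turned it to line up with the base. I then felt for the pegs in steps of 1–2 mm. The bevels pushed it sideways with 2–3 N, so I moved it about 3 mm along y until it slid freely, then lowered it until the base carried its weight.

**Last checks:**
- **Height:** the tank came to rest with its underside 34 mm above the base's underside. Vertical force changed from about −6.6 N hanging to +1.5 N seated.
- **Position and attitude:** after release, the tank's bottom corners were within about 1 camera pixel of the predicted seated pose in both fixed cameras. It looks level and parallel to the base, with the tap at the red mark.
- **Robot and other objects:** the gripper is open and well clear of the tank. I felt no contact with anything else. I did not re-measure every bystander.

**Disagreements:**
- **Pegs:** before contact, the wrist and fixed cameras differed by up to about 7 mm across the base on where the pegs were; feeling for them settled it.
- **Yellow tank:** in the last scene picture, the detector also labelled the docked blue tank as the yellow one. The yellow tank itself was still detected within a few pixels of its starting place.

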